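Shut the bench tool chest: both drawers, then the lid

TASK

Close up the tool chest on the bench for the night: push both of its open drawers fully home with the fingertips, then push the lid over and down until it is fully shut, gently and without slamming it. Leave everything else on the bench and in the chest where it is: nothing needs to be picked up.

Things in the scene. Friction and masses are not known exactly. Their poses are not given: they have to be found in the camera images.
- chest: Low grey steel tool chest, fixed to the bench, 155 deep (x) x 340 wide (y) x 97 mm high with the lid shut. Origin: centre of its underside, on the bench top. Its -x side is the front with the two drawers (towards the robot), +x the back with the lid's hinge, +y its left. Walls reach 85 mm up; under the lid is a shallow tray (floor 62 mm up), under the tray the two drawers side by side, centred at y = +84.5 mm and -84.5 mm.
- left_drawer (a joint): How far the drawer on the chest's +y side is drawn out towards the chest's -x, in m: 0 is fully home (against a stop), 0.085 the most. It slides with about 1.5 N of friction and stays where it is left.
- right_drawer (a joint): The same for the drawer on the chest's -y side.
- left_drawer_lip (a point): Middle of the front edge of the left drawer's pull lip: an aluminium strip 150 mm long, 14 mm high, that stands 15 mm out from the top of the drawer's front (front 152 mm wide, from 13 to 56 mm above the bench). The point is 49 mm above the bench; drawer home, it lies 15 mm in front of the chest's front face. Axes as the chest's.
- right_drawer_lip (a point): The same point of the right drawer's lip.
- lid (a joint): Opening angle of the lid, rad: 0 is shut (lying level on the walls), grows as the free edge swings up and back; 1.4 is the most. A stiff friction hinge (0.5 N m, about 4 N at the free edge) keeps the lid wherever it is left; it does not fall by itself.
- lid_edge (a point): Middle of the lid's free edge, on its outer (top) face; the lid is a plate 155 x 340 x 10 mm. The point's axes turn with the lid: z is the outward normal of its outer face, -x points from the hinge to the free edge.
- lid_hinge (a point): Middle of the hinge axis (parallel to the chest's y), at the chest's back edge, 87 mm above the bench, on the underside of the lid. The lid's outer face is 10 mm from it, the free edge 155 mm.
- socket: Loose deep steel socket standing on the bench in front of the chest, between the two drawers' paths, diameter 28, 55 mm high. Origin: centre of its underside. Leave alone.
- spray_can: Loose spray can standing on the bench at the chest's -y side, diameter 60, 170 mm high. Origin: centre of its underside. Leave alone.
- bolt_jar: Loose glass jar standing at the chest's +y side, diameter 70, 85 mm high. Origin: centre of its underside. Leave alone.
- oil_filter: Loose white oil filter standing to the front of the chest's +y side, diameter 76, 91 mm high. Origin: centre of its underside. Leave alone.
- plug_box: Loose small carton standing on end to the front of the chest's -y side, 25 x 25 x 90 mm. Origin: centre of its underside. Leave alone.
- wrench: Loose wrench, 170 mm long, lying across the chest's tray under the lid. Leave alone.
- gauge: Loose steel gauge block, 22 x 90 x 12 mm, lying in the chest's tray under the lid. Origin: centre of its underside. Leave alone.

How it is judged (in metres and radians):
On the way, in this order (a step that is already met when the one before it is completed fails the run):
1. both drawers are fully home while the lid is still open (value of joint each of left_drawer, right_drawer below 0.004 m and value of joint lid above 0.5 rad), for 0.2 s.
2. the lid is shut (value of joint each of left_drawer, right_drawer below 0.004 m and value of joint lid below 0.04 rad), for 0.2 s.
At the end, for the whole second after the job is handed in: Both drawers are within 4 mm of fully home, the lid within 0.04 rad (6 mm at its free edge) of shut, and no loose thing is more than 20 mm from where it started (all of step 2 and not (distance of any of socket, spray_can, bolt_jar, oil_filter, plug_box, wrench, gauge from where it was at the start of the episode above 0.02 m)); the robot touches nothing.
It fails at once if a loose thing on the bench or in the chest is lifted, carried or shoved more than 20 mm (distance of any of socket, spray_can, bolt_jar, oil_filter, plug_box, wrench, gauge from where it was at the start of the episode above 0.02 m).
It fails at once if a loose thing on the bench is tipped over (angle between any of socket, spray_can, bolt_jar, oil_filter, plug_box's own z axis and vertical above 0.5 rad).
It fails at once if the lid is slammed (faster than 3 rad/s) (velocity of joint lid below -3 rad/s).
It also fails if it takes over 58 s, if anything falls off the work surface, if the arm or the gripper's body presses on something with over 40 N, if the wrist force passes 120 N, or if a joint passes its speed limit or range.

ROBOT

A 6-joint arm with a two-finger parallel gripper is mounted at the origin on the work surface. World frame = base frame: x ahead of the robot, y to its left, z up, the work surface at z = 0. Lengths are in mm, angles in degrees, forces in N, time in s.
With the tool pointing down it reaches from about 350 to 850 mm from the base axis. Payload 8.1 kg.
Tool frame: the origin (TCP) lies midway between the tips of the shut fingers; the grasp point (between the pads) lies 19 mm behind it; x points along the fingers, y is the direction in which the jaws open and shut, and the axes are right-handed (so a half turn about x gives the same grasp; the last joint's range is limited). The gripper opens to 85 mm and grips with 20 to 120 N. Pads are 22 mm wide; open, the fingers measure 114 mm over their backs; the gripper's body (76 mm by 85 mm) begins 54 mm behind the grasp point. The pads swing forward as they close: fully open they stand 13 mm farther back than shut.
Start: joints at [64.549, 7.471, 85.268, -0, 87.261, -4.893], TCP at [210.669, 561.804, 231.292] pointing down, gripper open.
Joint ranges: [-169.43, 169.43], [-51.17, 129.36], [1.28, 143.12], [-76.62, 256.62], [0, 156.53], [-152.29, 152.29]. Speed limits (degrees/s): [136.94, 136.94, 159.86, 180, 180, 180].

INTERFACE

Orientations are given as [roll, pitch, yaw] about the fixed x, y, z axes, in that order (R = Rz(yaw) Ry(pitch) Rx(roll)).
In Python, from bench import sense, snapshot, hand_in gives the robot as it stands.
- The arm moves only by the tool drive_tool, never from a script. Its argument "deltas" is a list of rows, each a list of 7 numbers: the closure in counts, from 0 (fully open) to 255 (shut), then the shift along the tool's x, y, z in m, then the turn, a rotation vector about the tool's x, y, z in rad. A call has exactly 10 rows; each row is the pose to reach, as a shift and turn from the pose commanded when the call began, along the tool's axes at that moment; what a row does not reach only later rows make up. A row lasts 1/12 s, in which the tool goes at most 41.7 mm and 7.16 degrees, less where a joint would pass 70% of its speed; a pose out of reach is approached as far as the arm can. A call with a gripper value outside its range is refused whole. The fingers move at their own pace and stop on an object; "squeeze" is the grip in N (left out, the last holds). Time passes only in rows, so rows that repeat a pose let the fingers close, or fill a call up. It gives the time, the measured TCP pose, the force and the opening at its end, in the units of the state.
- sense(): the state, without advancing time (a new reading comes with each control period).
- snapshot(name): name is "scene" or "side" or "wrist"; returns a dict with "frame" (480x640x3 uint8, blue, green, red), "fx", "fy", "cx", "cy" (pixels), "rvec" (rotation vector, rad) and "tvec" (3), from world to camera coordinates, as OpenCV has them. Camera axes: x right, y down, z forward; pixel columns grow to the right and rows downward; lengths in mm; the calibration is good to about 2 mm. A picture is of the moment at which its call begins. There is no depth.
- hand_in(): hands the job in, once; it reports no verdict.
The state is a dict: "time": time; "joint_pos": joint angles; "qd": joint speeds; "joint_efforts": joint torques, N m; "tool_pos": TCP position; "tcp_rot": TCP orientation; "ft_force": force on the tool from outside, world axes, zero at the start; "wrist_torque": the same for the moment, N m; "finger_gap": finger opening in mm.
Only numpy, scipy, OpenCV 4.12 (cv2) and the standard library are available. Lean on these libraries where they do the work, as an engineer would, in place of code of your own. Each camera call takes 0.05 s, during which the arm holds its last target.

## Working session

There is one attempt and no reset: what is moved stays moved. The work goes in short steps, Python scripts to look and compute and a tool call to move; the robot and the scene stay as the last step left them, time stands still between calls to the robot, and variables do not carry over. Pictures are saved under pics/ and viewed, and the job is handed in when it is done.

Besides the shell and the picture viewer there is one more tool, called after "Call:" in YAML: its name, and indented under it one key for each argument. drive_tool: Moves the arm, as the interface text tells. Its arguments: {"type":"object","properties":{"deltas":{"type":"array","items":{"type":"array","items":{"type":"number"}}},"squeeze":{"type":"number"}},"required":["deltas"]}

```bash
ls; mkdir -p pics; python3 - <<'E'
from bench import sense,snapshot
import cv2
print(sense())
for n in("scene","side","wrist"):
    s=snapshot(n); cv2.imwrite(f"pics/{n}0.png",s["frame"]); print(n,{k:v for k,v in s.items() if k!="frame"})
E
```

```text
pics
{'time': 0.0, 'joint_pos': array([ 6.45503532e+01,  7.51412453e+00,  8.53303532e+01,  1.35663726e-03,
        8.72604185e+01, -4.89345479e+00]), 'qd': array([ 0.01418963, -0.10142617, -0.05484731,  0.05577621,  0.05689935,
        0.06289654]), 'joint_efforts': array([ 4.77439644e-04, -5.69386768e+01, -5.00558925e+01, -8.68413872e-05,
        1.44804135e-02, -2.75316989e-05]), 'tool_pos': array([210.41404047, 561.3098407 , 230.2443824 ]), 'tcp_rot': array([ -95.63351542,   89.89509505, -116.18977346]), 'ft_force': array([-0.49548359, -1.12336654,  0.18893946]), 'wrist_torque': array([-0.03714794, -0.0675769 , -0.01932535]), 'finger_gap': 85.49449452391183}
scene {'fx': 524.8274801224187, 'fy': 524.8274801224187, 'cx': 310.09718888780066, 'cy': 233.64734530842415, 'rvec': array([ 0.93969722, -2.86793652,  0.45464107]), 'tvec': array([ 481.56375716,  320.99273266, 1037.81237324])}
side {'fx': 587.6766571611753, 'fy': 587.6766571611753, 'cx': 317.8848756750893, 'cy': 231.92275152236348, 'rvec': array([ 2.23462672, -0.6550369 ,  0.30888968]), 'tvec': array([-448.09520289,  299.85064826,  983.09895169])}
wrist {'fx': 343.6820619724308, 'fy': 343.6820619724308, 'cx': 320.1951209650875, 'cy': 241.1384786292061, 'rvec': array([-2.34777868, -1.62511158, -0.27136362]), 'tvec': array([-599.16876901,  -41.04180169,  380.91731591])}
```

View pics/scene0.png

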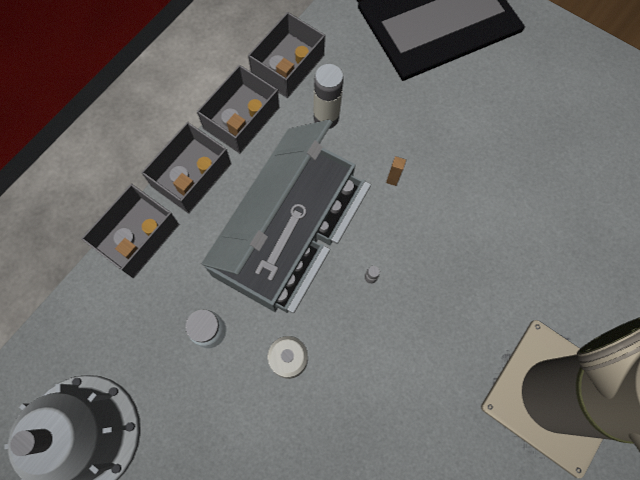

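View pics/side0.png

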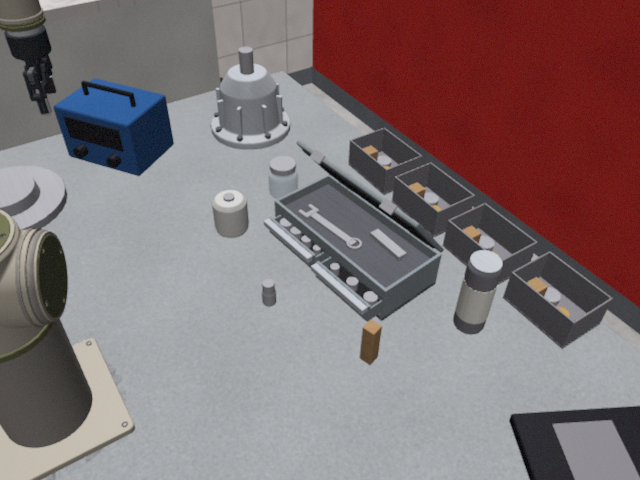

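View pics/wrist0.png

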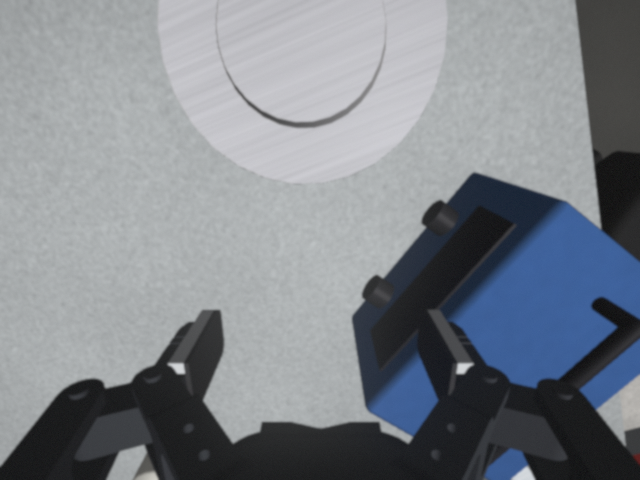

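```bash
python3 - <<'E'
import cv2
a=cv2.imread("pics/scene0.png");cv2.imwrite("pics/sc_crop.png",cv2.resize(a[110:320,190:420],None,fx=2.8,fy=2.8,interpolation=cv2.INTER_CUBIC))
a=cv2.imread("pics/side0.png");cv2.imwrite("pics/si_crop.png",cv2.resize(a[130:370,200:460],None,fx=2.5,fy=2.5,interpolation=cv2.INTER_CUBIC))
E
```

```text
(no output)
```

View pics/sc_crop.png

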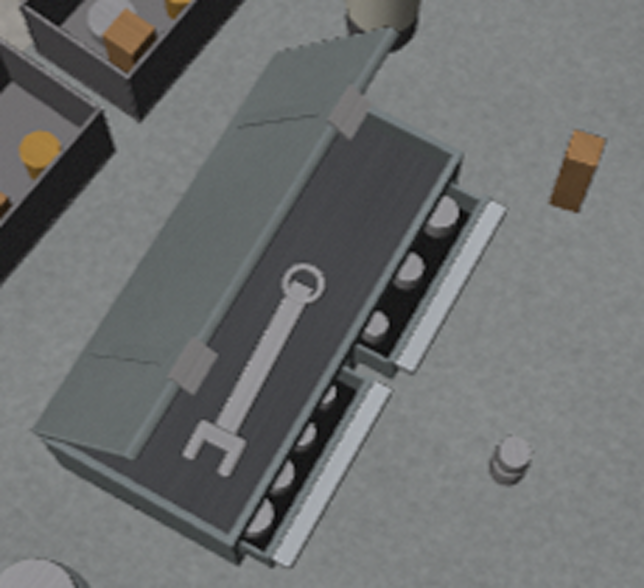

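View pics/si_crop.png

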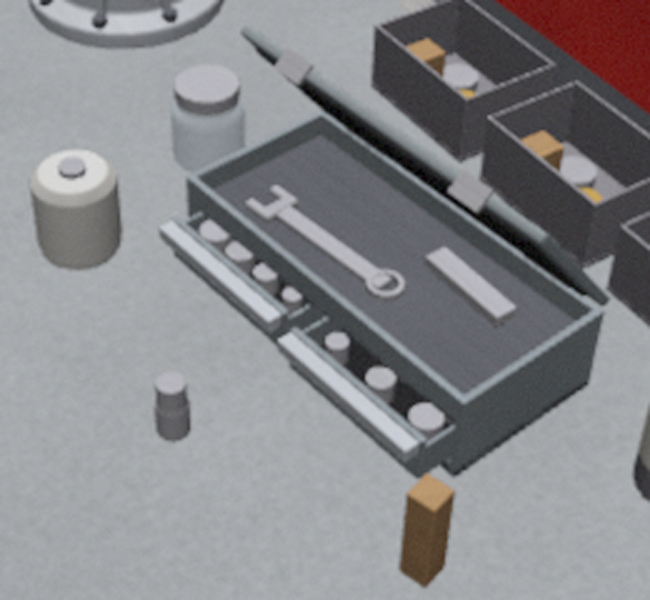

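```bash
cat >h.py <<'E'
import numpy as np,cv2
from bench import snapshot
def cal(n):
    s=snapshot(n);R=cv2.Rodrigues(s["rvec"])[0];K=np.array([[s["fx"],0,s["cx"]],[0,s["fy"],s["cy"]],[0,0,1]]);return s["frame"],K,R,np.array(s["tvec"])
def ray(c,p,z):
    _,K,R,t=c;o=-R.T@t;d=R.T@np.linalg.inv(K)@np.array([p[0],p[1],1.]);return o+d*(z-o[2])/d[2]
def proj(c,P):
    _,K,R,t=c;q=K@(R@np.array(P,float)+t);return q[:2]/q[2]
def tri(c1,p1,c2,p2):
    A=[K@np.c_[R,t] for _,K,R,t in(c1,c2)]
    X=cv2.triangulatePoints(A[0],A[1],np.array(p1,float),np.array(p2,float));return (X[:3]/X[3]).ravel()
E
python3 - <<'E'
from h import *
np.set_printoptions(precision=1,suppress=True)
sc=cal("scene");si=cal("side")
for c in(sc,si):print("cam",-c[2].T@c[3])
S=lambda x,y:(x/2.8+190,y/2.8+110)
D=lambda x,y:(x/2.5+200,y/2.5+130)
for n,c,p,z in [("Lout a",sc,S(391,388),56),("Lout b",sc,S(293,566),56),("Lin a",sc,S(372,380),56),("Lin b",sc,S(272,560),56),
("Rout a",sc,S(505,208),56),("Rout b",sc,S(409,370),56),("Rin a",sc,S(488,202),56),("Rin b",sc,S(396,366),56),
("rim FR",sc,S(462,157),85),("rim FL",sc,S(238,540),85),
("rim FL",si,D(188,180),85),("rim FR",si,D(465,397),85),("rim BR",si,D(603,308),85),("rim BL",si,D(322,118),85),
("Lout l top",si,D(160,232),56),("Lout r",si,D(274,317),56),("Rout l",si,D(280,341),56),("Rout r",si,D(407,447),56),
("socket top",sc,S(515,447),55),("socket top",si,D(172,382),55),("plug",sc,S(588,145),90),("plug",si,D(430,492),90),
("filter",sc,(288,356),91),("jar",sc,(202,325),85),("can",sc,(329,75),170),("can",si,(485,262),170)]:
    print(n,ray(c,p,z))
# lid free edge corners: scene L (37,432), R(280,50)?; side
print("lid edge L",tri(sc,S(37,432),si,D(244,30)))
print("lid edge R",tri(sc,S(280,52),si,D(605,300)))
E
```

```text
cam [ 387.4  299.9 1082.6]
cam [  78.4 -678.1  889.5]
Lout a [525.8  30.3  56. ]
Lout b [505.7 176.6  56. ]
Lin a [540.5  33.6  56. ]
Lin b [520.  181.9  56. ]
Rout a [ 538.8 -136.4   56. ]
Rout b [523.2  11.4  56. ]
Rin a [ 552.  -132.8   56. ]
Rin b [532.6  14.6  56. ]
rim FR [ 583.5 -139.1   85. ]
rim FL [543.3 188.   85. ]
rim FL [544.9 186.7  85. ]
rim FR [ 591.9 -139.9   85. ]
rim BR [ 742.  -123.5   85. ]
rim BL [692.1 199.1  85. ]
Lout l top [506.4 169.8  56. ]
Lout r [533.5  30.5  56. ]
Rout l [523.1   5.2  56. ]
Rout r [ 543.5 -136.9   56. ]
socket top [428.4  13.2  55. ]
socket top [429.5  13.2  55. ]
plug [ 512.6 -200.6   90. ]
plug [ 514.1 -200.    90. ]
filter [463.  253.1  91. ]
jar [628.7 303.1  85. ]
can [ 724.4 -236.7  170. ]
can [ 721.6 -239.2  170. ]
lid edge L [648.4 228.2 187.1]
lid edge R [ 741.4 -124.5   94.9]
```

```bash
python3 - <<'E'
from h import *
np.set_printoptions(precision=1,suppress=True)
sc=cal("scene");si=cal("side")
S=lambda x,y:(x/2.8+190,y/2.8+110)
D=lambda x,y:(x/2.5+200,y/2.5+130)
print("lid edge L",tri(sc,S(131,458),si,D(244,30)))
print("clasp R",tri(sc,S(350,113),si,D(470,190)),"L",tri(sc,S(195,365),si,D(295,68)))
a=np.deg2rad(8.)
R=np.array([[np.cos(a),-np.sin(a),0],[np.sin(a),np.cos(a),0],[0,0,1]]);o=np.array([643,30,0])
for th in(.9,1.0,1.1,1.2,1.3):
  P=[(77.5-155*np.cos(th)+10*np.sin(th),y,87+155*np.sin(th)+10*np.cos(th)) for y in(170,-170)]
  print(th,[ (proj(sc,R@p+o)-(190,110))*2.8 for p in map(np.array,P)],[ (proj(si,R@p+o)-(200,130))*2.5 for p in map(np.array,P)],(R@np.array(P[0])+o))
h=[(77.5,y,87) for y in(170,-170)]
print([ (proj(sc,R@p+o)-(190,110))*2.8 for p in map(np.array,h)])
E
```

```text
lid edge L [609.1 199.7 207.9]
clasp R [637.5 -66.7 211. ] L [613.9 129.9 209.5]
0.9 [array([131.8, 449.7]), array([391.2,  14.6])] [array([243.3,  25.6]), array([554.6, 234.8])] [608.4 196.8 214.6]
1.0 [array([111.2, 436.3]), array([374.2,  -0.2])] [array([255.6,  11.5]), array([568.8, 217.9])] [621.5 198.6 222.8]
1.1 [array([ 89.6, 422.7]), array([355.9, -14.5])] [array([268.5,  -1.5]), array([583.4, 202.1])] [635.3 200.6 229.7]
1.2 [array([ 67.3, 409.2]), array([336.6, -28.1])] [array([281.9, -13.2]), array([598.2, 187.5])] [649.7 202.6 235.1]
1.3 [array([ 44.6, 395.9]), array([316.6, -40.9])] [array([295.7, -23.5]), array([613. , 174.5])] [664.6 204.7 239. ]
[array([ 45.2, 435. ]), array([280.8,  53.2])]
```

```bash
cat >>h.py <<'E'
from bench import sense
from scipy.spatial.transform import Rotation as Ro
YAW=8.0
def Rt(): return Ro.from_euler("xyz",sense()["tcp_rot"],degrees=True)
def plan(P,Rtarget=None):
    s=sense();R=Rt();d=R.inv().apply(np.array(P)-s["tool_pos"])/1000
    print("pos",s["tool_pos"],"shift",d, "dist",np.linalg.norm(d)*1000)
    if Rtarget is not None: print("rot",(R.inv()*Rtarget).as_rotvec())
C=np.array([643,30.,0]);a=np.deg2rad(YAW)
ex=np.array([np.cos(a),np.sin(a),0]);ey=np.array([-np.sin(a),np.cos(a),0])
def w(x,y,z): return C+x*ex+y*ey+np.array([0,0,z])
# tool x down, tool y along +-chest y
def Rdown(sgn): 
    X=np.array([0,0,-1.]);Y=sgn*ey;return Ro.from_matrix(np.c_[X,Y,np.cross(X,Y)])
E
python3 - <<'E'
from h import *
np.set_printoptions(precision=4,suppress=True)
print(Rt().as_matrix())
for s in(1,-1): plan(w(-155,84.5,150),Rdown(s))
E
```

```text
[[-0.0002  0.3512  0.9363]
 [-0.0004  0.9363 -0.3512]
 [-1.     -0.0004 -0.    ]]
pos [210.6302 561.688  231.049 ] shift [ 0.0812 -0.3458  0.415 ] dist 546.2860647174151
rot [-0.4984 -0.0002  0.0004]
pos [210.6302 561.688  231.049 ] shift [ 0.0812 -0.3458  0.415 ] dist 546.2860647174151
rot [2.6432 0.0006 0.0002]
```

Call:
drive_tool:
  deltas:
    - [255,0,-0.024,0.029,-0.05,0,0]
    - [255,0,-0.048,0.058,-0.1,0,0]
    - [255,0,-0.072,0.087,-0.15,0,0]
    - [255,0,-0.096,0.116,-0.2,0,0]
    - [255,0,-0.12,0.145,-0.25,0,0]
    - [255,0,-0.144,0.174,-0.3,0,0]
    - [255,0,-0.168,0.203,-0.35,0,0]
    - [255,0,-0.192,0.232,-0.4,0,0]
    - [255,0,-0.216,0.261,-0.45,0,0]
    - [255,0,-0.24,0.29,-0.498,0,0]

```text
time: 1.18
tool_pos: [398.5, 233.6, 231.6]
tcp_rot: [15.5, 90.0, 23.6]
ft_force: [1.6, -0.0, -0.1]
finger_gap: 0.5
```

```bash
python3 - <<'E'
from h import *
np.set_printoptions(precision=4,suppress=True)
print(sense()["time"],sense()["finger_gap"])
plan(w(-155,84.5,150),Rdown(1))
E
```

```text
1.1833 0.5415136626281929
pos [398.4946 233.6089 231.5892] shift [ 0.0816 -0.1513  0.0584] dist 181.55186463754447
rot [ 0.0023  0.0008 -0.0002]
```

Call:
drive_tool:
  deltas:
    - [255,0,-0.025,0.01,0,0,0]
    - [255,0.01,-0.05,0.02,0,0,0]
    - [255,0.02,-0.075,0.03,0,0,0]
    - [255,0.035,-0.1,0.04,0,0,0]
    - [255,0.05,-0.125,0.05,0,0,0]
    - [255,0.065,-0.151,0.058,0,0,0]
    - [255,0.08,-0.151,0.058,0,0,0]
    - [255,0.08,-0.151,0.058,0,0,0]
    - [255,0.08,-0.151,0.058,0,0,0]
    - [255,0.08,-0.151,0.058,0,0,0]

```text
time: 2.02
tool_pos: [476.5, 94.3, 152.2]
tcp_rot: [13.2, 90.0, 21.2]
ft_force: [0.0, 0.4, -0.2]
finger_gap: 0.2
```

```bash
python3 - <<'E'
from h import *
np.set_printoptions(precision=4,suppress=True)
plan(w(-155,84.5,42))
s=snapshot("wrist");cv2.imwrite("pics/w1.png",s["frame"])
s=snapshot("side");cv2.imwrite("pics/s1.png",s["frame"])
E
```

```text
pos [476.484   94.3225 152.2023] shift [ 0.1102 -0.0024  0.0009] dist 110.2318709674204
```

View pics/w1.png

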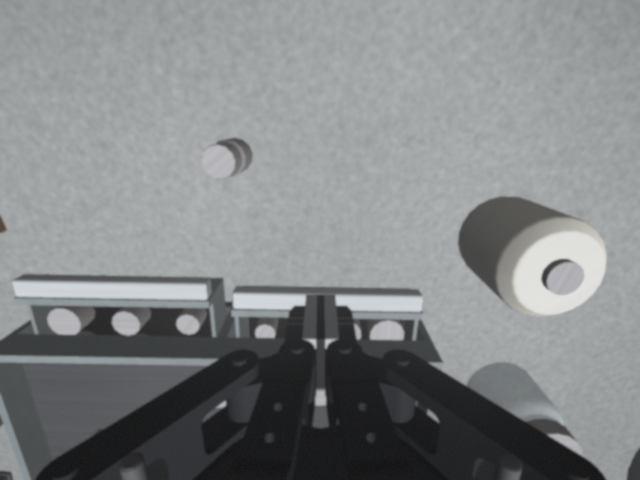

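View pics/s1.png

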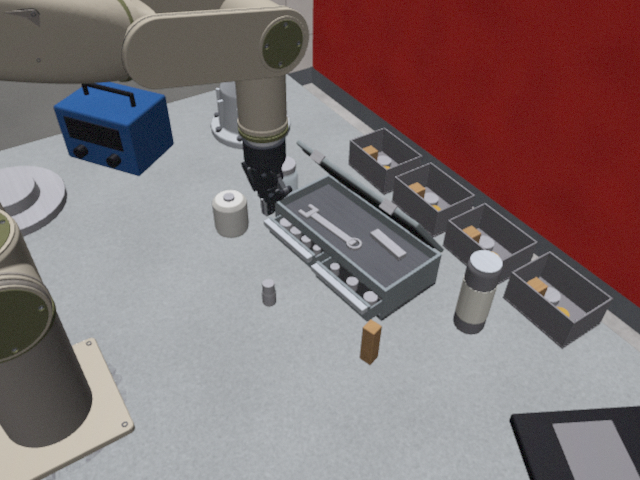

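Call:
drive_tool:
  deltas:
    - [255,0.02,0,0,0,0,0]
    - [255,0.04,0,0,0,0,0]
    - [255,0.06,0,0,0,0,0]
    - [255,0.08,0,0,0,0,0]
    - [255,0.1,0,0,0,0,0]
    - [255,0.108,0,0,0,0,0]
    - [255,0.108,0,0,0,0,0]
    - [255,0.108,0,0.005,0,0,0]
    - [255,0.108,0,0.01,0,0,0]
    - [255,0.108,0,0.015,0,0,0]

```text
time: 2.95
tool_pos: [493.3, 96.2, 45.2]
tcp_rot: [-2.6, 89.8, 5.4]
ft_force: [-0.7, 0.1, -0.6]
finger_gap: 0.2
```

```bash
python3 - <<'E'
from h import *
s=snapshot("side");cv2.imwrite("pics/s2.png",cv2.resize(s["frame"][130:370,200:460],None,fx=2.5,fy=2.5))
E
```

```text
(no output)
```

View pics/s2.png

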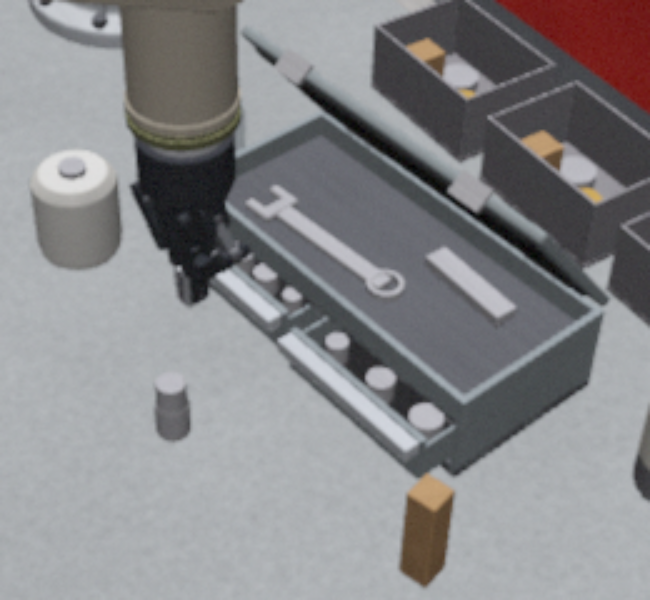

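Call:
drive_tool:
  deltas:
    - [255,0,0,0.004,0,0,0]
    - [255,0,0,0.008,0,0,0]
    - [255,0,0,0.012,0,0,0]
    - [255,0,0,0.016,0,0,0]
    - [255,0,0,0.019,0,0,0]
    - [255,0,0,0.022,0,0,0]
    - [255,0,0,0.025,0,0,0]
    - [255,0,0,0.028,0,0,0]
    - [255,0,0,0.03,0,0,0]
    - [255,0,0,0.03,0,0,0]

```text
time: 3.83
tool_pos: [521.3, 100.1, 43.2]
tcp_rot: [11.6, 90.0, 19.6]
ft_force: [0.4, 0.4, 0.0]
finger_gap: -0.0
```

```bash
python3 - <<'E'
from h import *
s=snapshot("wrist");cv2.imwrite("pics/w3.png",s["frame"])
s=snapshot("side");cv2.imwrite("pics/s3.png",cv2.resize(s["frame"][130:370,200:460],None,fx=2.5,fy=2.5))
E
```

```text
(no output)
```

View pics/s3.png

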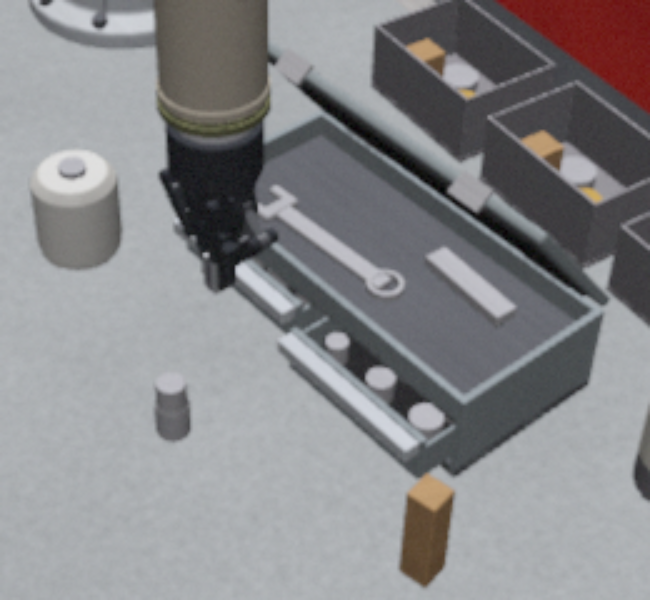

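View pics/w3.png

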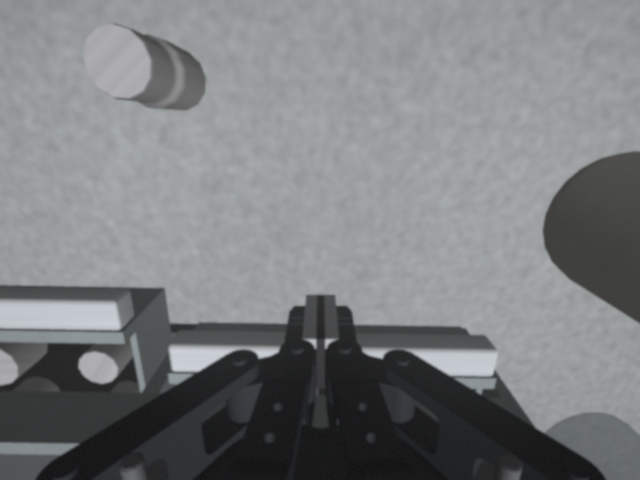

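Left drawer is being pushed in, with about 10 mm to go. Continue gently against the stop.

Call:
drive_tool:
  deltas:
    - [255,0,0,0.002,0,0,0]
    - [255,0,0,0.004,0,0,0]
    - [255,0,0,0.006,0,0,0]
    - [255,0,0,0.008,0,0,0]
    - [255,0,0,0.009,0,0,0]
    - [255,0,0,0.01,0,0,0]
    - [255,0,0,0.011,0,0,0]
    - [255,0,0,0.012,0,0,0]
    - [255,0,0,0.012,0,0,0]
    - [255,0,0,0.012,0,0,0]

```text
time: 4.77
tool_pos: [530.9, 101.3, 43.1]
tcp_rot: [-178.1, 89.8, -170.1]
ft_force: [-12.6, -2.7, 7.8]
finger_gap: -0.1
```

Call:
drive_tool:
  deltas:
    - [255,0,0,-0.02,0,0,0]
    - [255,0,0,-0.04,0,0,0]
    - [255,-0.02,0,-0.058,0,0,0]
    - [255,-0.04,-0.03,-0.058,0,0,0]
    - [255,-0.04,-0.06,-0.058,0,0,0]
    - [255,-0.04,-0.09,-0.058,0,0,0]
    - [255,-0.04,-0.12,-0.058,0,0,0]
    - [255,-0.04,-0.15,-0.058,0,0,0]
    - [255,-0.02,-0.17,-0.058,0,0,0]
    - [255,0,-0.17,-0.058,0,0,0]

```text
time: 5.6
tool_pos: [501.9, -78.9, 45.2]
tcp_rot: [-31.4, 89.6, -23.6]
ft_force: [0.4, 0.5, -0.1]
finger_gap: 0.1
```

```bash
python3 - <<'E'
from h import *
p=sense()["tool_pos"]-C;print(sense()["tool_pos"],p@ex,p@ey)
s=snapshot("wrist");cv2.imwrite("pics/w4.png",s["frame"])
E
```

```text
[501.8621279  -78.94042897  45.15054343] -154.92590535295903 -88.23763288516135
```

View pics/w4.png

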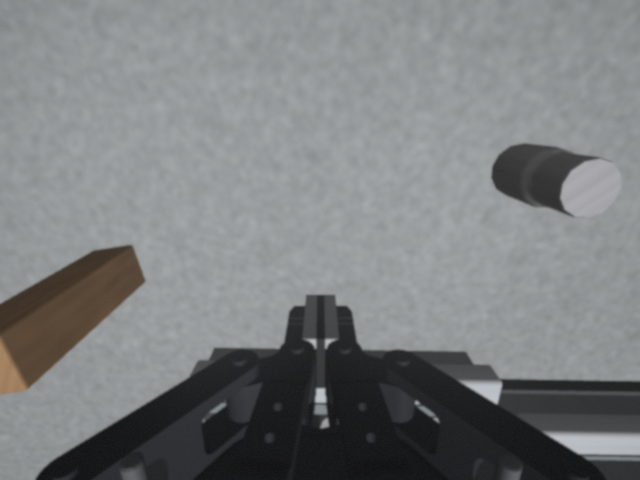

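Call:
drive_tool:
  deltas:
    - [255,0.003,0.003,0.006,0,0,0]
    - [255,0.003,0.003,0.012,0,0,0]
    - [255,0.003,0.003,0.018,0,0,0]
    - [255,0.003,0.003,0.022,0,0,0]
    - [255,0.003,0.003,0.026,0,0,0]
    - [255,0.003,0.003,0.03,0,0,0]
    - [255,0.003,0.003,0.034,0,0,0]
    - [255,0.003,0.003,0.038,0,0,0]
    - [255,0.003,0.003,0.042,0,0,0]
    - [255,0.003,0.003,0.045,0,0,0]

```text
time: 6.48
tool_pos: [543.5, -65.5, 40.4]
tcp_rot: [-45.5, 90.0, -37.5]
ft_force: [-1.1, -0.9, 1.0]
finger_gap: 0.0
```

Call:
drive_tool:
  deltas:
    - [255,0,0,0.002,0,0,0]
    - [255,0,0,0.004,0,0,0]
    - [255,0,0,0.006,0,0,0]
    - [255,0,0,0.007,0,0,0]
    - [255,0,0,0.008,0,0,0]
    - [255,0,0,0.009,0,0,0]
    - [255,0,0,0.01,0,0,0]
    - [255,0,0,0.011,0,0,0]
    - [255,0,0,0.011,0,0,0]
    - [255,0,0,0.011,0,0,0]

```text
time: 7.32
tool_pos: [550.9, -64.5, 40.0]
tcp_rot: [175.9, 89.6, -176.1]
ft_force: [-17.2, -3.9, 14.0]
finger_gap: 0.0
```

Call:
drive_tool:
  deltas:
    - [255,0,0,-0.02,0,0,0]
    - [255,0,0,-0.035,0,0,0]
    - [255,-0.03,0.01,-0.04,0,0,0]
    - [255,-0.06,0.03,-0.04,0,0,0]
    - [255,-0.09,0.05,-0.04,0,0,0]
    - [255,-0.12,0.065,-0.04,0,0,0]
    - [255,-0.15,0.075,-0.04,0,0,0]
    - [255,-0.18,0.085,-0.04,0,0,0]
    - [255,-0.21,0.085,-0.04,0,0,0]
    - [255,-0.23,0.085,-0.04,0,0,0]

```text
time: 8.15
tool_pos: [503.4, 15.5, 274.0]
tcp_rot: [-6.8, 89.7, 1.3]
ft_force: [0.8, -0.5, 0.6]
finger_gap: 0.3
```

```bash
python3 - <<'E'
from h import *
p=sense()["tool_pos"]-C;print(sense()["tool_pos"],p@ex,p@ey)
s=snapshot("wrist");cv2.imwrite("pics/w5.png",s["frame"])
s=snapshot("side");cv2.imwrite("pics/s5.png",cv2.resize(s["frame"][130:370,200:460],None,fx=2.5,fy=2.5))
s=snapshot("scene");cv2.imwrite("pics/c5.png",cv2.resize(s["frame"][110:320,190:420],None,fx=2.8,fy=2.8))
E
```

```text
[503.41330395  15.45982057 273.99859667] -140.25184978164123 5.028037938738131
```

View pics/w5.png

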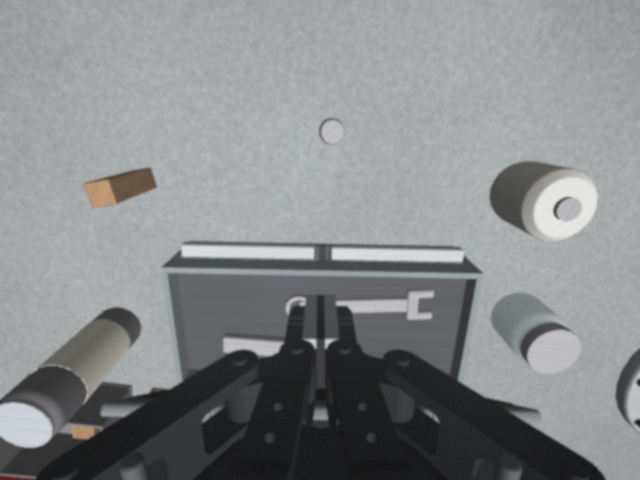

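View pics/s5.png

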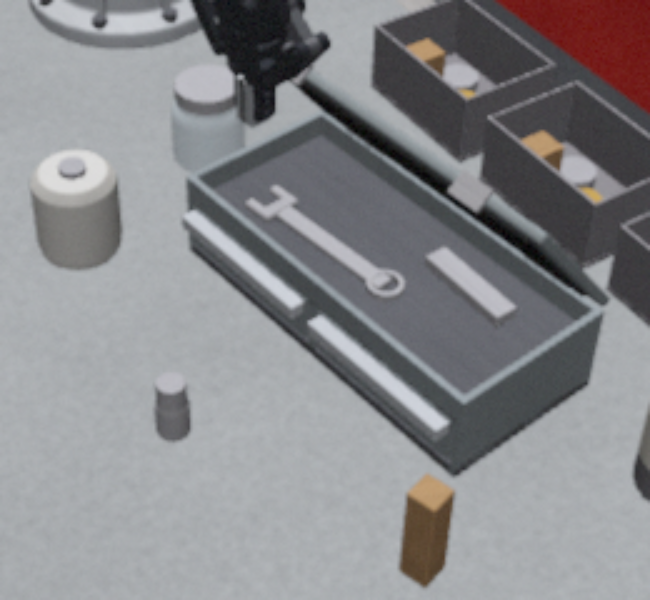

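View pics/c5.png

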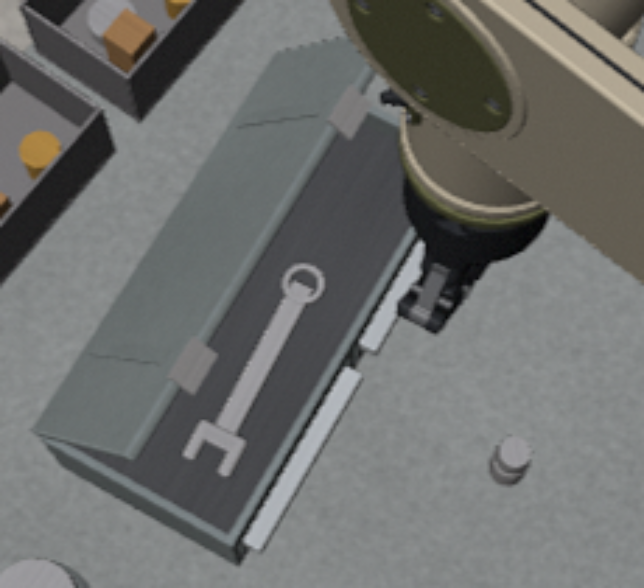

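Call:
drive_tool:
  deltas:
    - [255,0,-0.001,0.025,0,0,0]
    - [255,0,-0.002,0.05,0,0,0]
    - [255,0,-0.003,0.075,0,0,0]
    - [255,0,-0.004,0.1,0,0,0]
    - [255,0,-0.005,0.125,0,0,0]
    - [255,0,-0.005,0.15,0,0,0]
    - [255,0.01,-0.005,0.16,0,0,0]
    - [255,0.025,-0.005,0.16,0,0,0]
    - [255,0.035,-0.005,0.16,0,0,0]
    - [255,0.035,-0.005,0.16,0,0,0]

```text
time: 9.13
tool_pos: [659.5, 31.9, 230.0]
tcp_rot: [169.1, 89.6, 177.1]
ft_force: [-0.1, -1.0, -0.4]
finger_gap: -0.1
```

```bash
python3 - <<'E'
from h import *
p=sense()["tool_pos"]-C;x,z=p@ex,p[2];print(x,p@ey,z,Rt().as_matrix().round(3))
r=137
for th in(.95,.9,.85,.8,.75,.7,.65,.6,.55,.5,.45,.4,.35,.3,.25,.2,.15,.1,.05,0):
    X=77.5-r*np.cos(th)+10*np.sin(th)+10; Z=87+r*np.sin(th)+10*np.cos(th); print(th,"dx",round(-(Z-z)),"dz",round(X-x), "z",round(Z),"x",round(X))
s=snapshot("side");cv2.imwrite("pics/s6.png",cv2.resize(s["frame"][60:300,200:460],None,fx=2.5,fy=2.5))
s=snapshot("scene");cv2.imwrite("pics/c6.png",cv2.resize(s["frame"][110:320,190:420],None,fx=2.8,fy=2.8))
E
```

```text
16.62480676805408 -0.37277221307781994 230.00629096653773 [[-0.008 -0.139  0.99 ]
 [ 0.     0.99   0.139]
 [-1.     0.001 -0.007]]
0.95 dx 26 dz -1 z 204 x 16
0.9 dx 29 dz -6 z 201 x 10
0.85 dx 33 dz -12 z 197 x 5
0.8 dx 38 dz -17 z 192 x -1
0.75 dx 42 dz -23 z 188 x -6
0.7 dx 47 dz -27 z 183 x -11
0.65 dx 52 dz -32 z 178 x -16
0.6 dx 57 dz -37 z 173 x -20
0.55 dx 63 dz -41 z 167 x -24
0.5 dx 69 dz -45 z 161 x -28
0.45 dx 74 dz -48 z 156 x -32
0.4 dx 80 dz -51 z 150 x -35
0.35 dx 87 dz -54 z 143 x -38
0.3 dx 93 dz -57 z 137 x -40
0.25 dx 99 dz -59 z 131 x -43
0.2 dx 106 dz -61 z 124 x -45
0.15 dx 113 dz -63 z 117 x -46
0.1 dx 119 dz -64 z 111 x -48
0.05 dx 126 dz -65 z 104 x -49
0 dx 133 dz -66 z 97 x -50
```

View pics/s6.png

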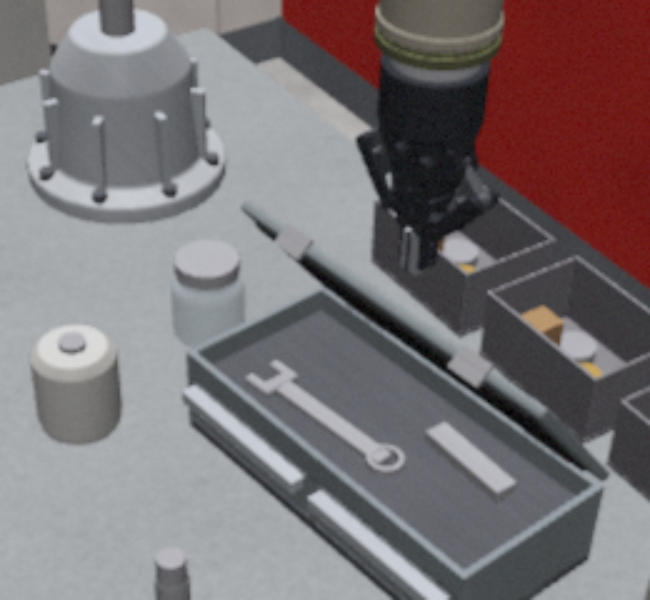

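View pics/c6.png

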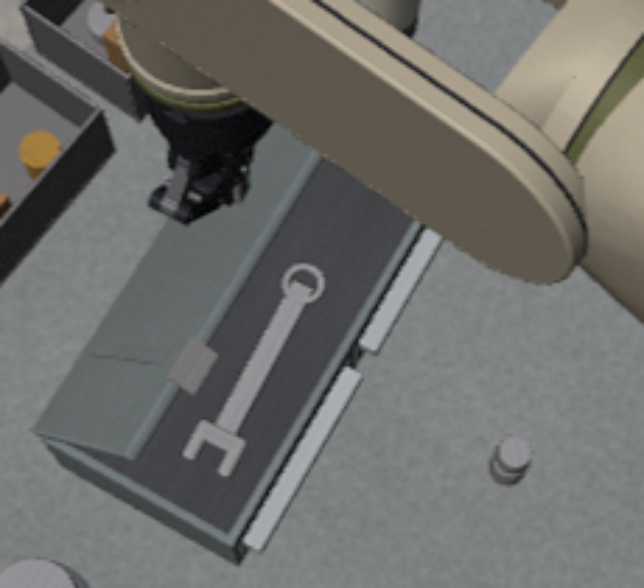

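Call:
drive_tool:
  deltas:
    - [255,0.015,0,-0.001,0,0,0]
    - [255,0.026,0,-0.002,0,0,0]
    - [255,0.03,0,-0.006,0,0,0]
    - [255,0.033,0,-0.012,0,0,0]
    - [255,0.038,0,-0.017,0,0,0]
    - [255,0.042,0,-0.023,0,0,0]
    - [255,0.047,0,-0.027,0,0,0]
    - [255,0.052,0,-0.032,0,0,0]
    - [255,0.057,0,-0.037,0,0,0]
    - [255,0.057,0,-0.037,0,0,0]

```text
time: 10.07
tool_pos: [623.5, 26.6, 176.9]
tcp_rot: [173.4, 89.9, -178.6]
ft_force: [-0.4, -0.0, 0.7]
finger_gap: 0.2
```

```bash
python3 - <<'E'
from h import *
p=sense()["tool_pos"]-C;x,z=p@ex,p[2];print(x,p@ey,z)
s=snapshot("side");cv2.imwrite("pics/s7.png",cv2.resize(s["frame"][60:300,200:460],None,fx=2.5,fy=2.5))
s=snapshot("scene");cv2.imwrite("pics/c7.png",cv2.resize(s["frame"][110:320,190:420],None,fx=2.8,fy=2.8))
E
```

```text
-19.806034946389254 -0.6182919718727093 176.87048389604317
```

View pics/s7.png

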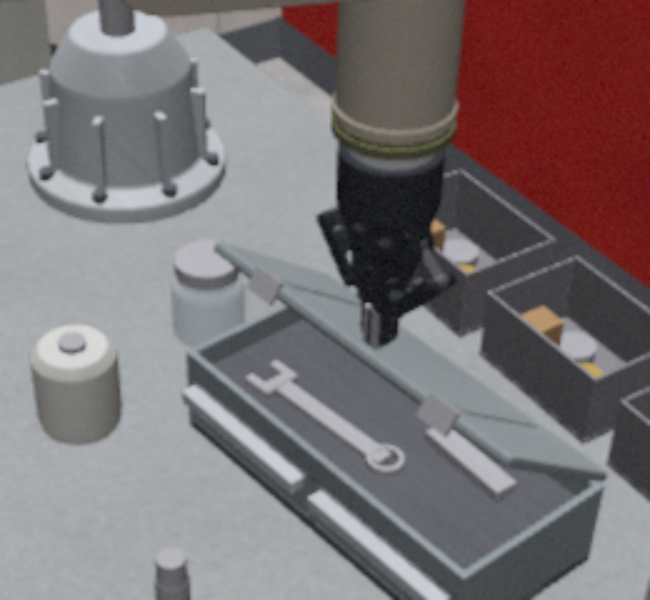

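View pics/c7.png

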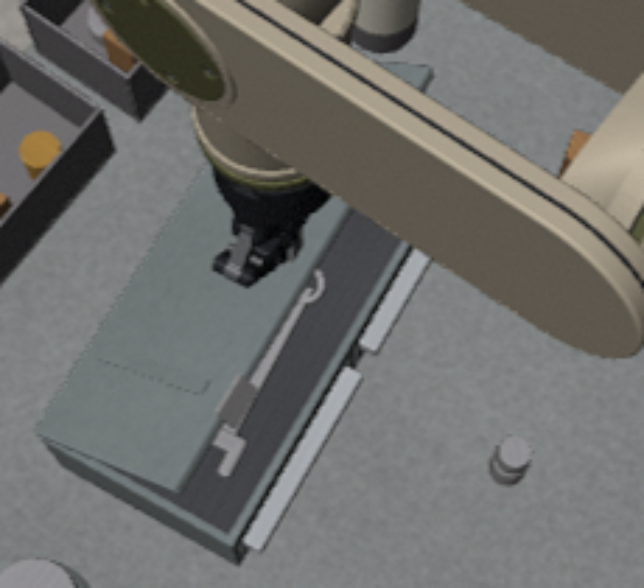

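Call:
drive_tool:
  deltas:
    - [255,0.006,0,-0.004,0,0,0]
    - [255,0.012,0,-0.008,0,0,0]
    - [255,0.017,0,-0.012,0,0,0]
    - [255,0.023,0,-0.015,0,0,0]
    - [255,0.03,0,-0.018,0,0,0]
    - [255,0.036,0,-0.02,0,0,0]
    - [255,0.042,0,-0.023,0,0,0]
    - [255,0.048,0,-0.025,0,0,0]
    - [255,0.054,0,-0.026,0,0,0]
    - [255,0.056,0,-0.026,0,0,0]

```text
time: 11.0
tool_pos: [598.2, 23.1, 120.7]
tcp_rot: [173.9, 89.9, -178.2]
ft_force: [-1.0, -0.6, 1.0]
finger_gap: -0.1
```

Call:
drive_tool:
  deltas:
    - [255,0.003,0,-0.001,0,0,0]
    - [255,0.006,0,-0.002,0,0,0]
    - [255,0.009,0,-0.002,0,0,0]
    - [255,0.012,0,-0.003,0,0,0]
    - [255,0.014,0,-0.003,0,0,0]
    - [255,0.016,0,-0.004,0,0,0]
    - [255,0.018,0,-0.004,0,0,0]
    - [255,0.019,0,-0.004,0,0,0]
    - [255,0.02,0,-0.004,0,0,0]
    - [255,0.02,0,-0.004,0,0,0]

```text
time: 11.83
tool_pos: [595.2, 22.5, 102.0]
tcp_rot: [179.8, 90.0, -172.3]
ft_force: [0.2, -1.0, 0.6]
finger_gap: 0.1
```

Call:
drive_tool:
  deltas:
    - [255,0.001,0,0,0,0,0]
    - [255,0.002,0,0,0,0,0]
    - [255,0.003,0,0,0,0,0]
    - [255,0.004,0,0,0,0,0]
    - [255,0.005,0,0,0,0,0]
    - [255,0.005,0,0,0,0,0]
    - [255,0.005,0,0,0,0,0]
    - [255,0.005,0,0,0,0,0]
    - [255,0.005,0,0,0,0,0]
    - [255,0.005,0,0,0,0,0]

```text
time: 12.67
tool_pos: [595.4, 22.6, 97.2]
tcp_rot: [122.5, 90.0, 130.5]
ft_force: [-0.2, -0.4, 0.0]
finger_gap: -0.3
```

Call:
drive_tool:
  deltas:
    - [255,0.0005,0,0,0,0,0]
    - [255,0.001,0,0,0,0,0]
    - [255,0.0015,0,0,0,0,0]
    - [255,0.002,0,0,0,0,0]
    - [255,0.002,0,0,0,0,0]
    - [255,0.002,0,0,0,0,0]
    - [255,0.002,0,0,0,0,0]
    - [255,0.002,0,0,0,0,0]
    - [255,0.002,0,0,0,0,0]
    - [255,0.002,0,0,0,0,0]

```text
time: 13.5
tool_pos: [595.5, 22.6, 97.0]
tcp_rot: [-22.1, 90.0, -14.1]
ft_force: [-7.1, 0.4, 12.6]
finger_gap: 0.6
```

Call:
drive_tool:
  deltas:
    - [255,-0.015,0,0,0,0,0]
    - [255,-0.035,0,0,0,0,0]
    - [255,-0.06,0,0,0,0,0]
    - [255,-0.085,0,-0.02,0,0,0]
    - [255,-0.11,0,-0.05,0,0,0]
    - [255,-0.135,0,-0.08,0,0,0]
    - [255,-0.16,0,-0.11,0,0,0]
    - [255,-0.18,0,-0.13,0,0,0]
    - [255,-0.18,0,-0.13,0,0,0]
    - [255,-0.18,0,-0.13,0,0,0]

```text
time: 14.33
tool_pos: [467.1, 4.4, 277.3]
tcp_rot: [-13.6, 89.7, -5.7]
ft_force: [0.6, -0.9, -0.6]
finger_gap: -0.1
```

```bash
python3 - <<'E'
from h import *
print(sense()["tool_pos"],sense()["ft_force"])
s=snapshot("side");cv2.imwrite("pics/s8.png",cv2.resize(s["frame"][130:370,200:460],None,fx=2.5,fy=2.5))
s=snapshot("wrist");cv2.imwrite("pics/w8.png",s["frame"])
s=snapshot("scene");cv2.imwrite("pics/c8.png",s["frame"])
E
```

```text
[467.139996     4.35721312 277.29348177] [ 0.59641667 -0.93706274 -0.60693244]
```

View pics/s8.png

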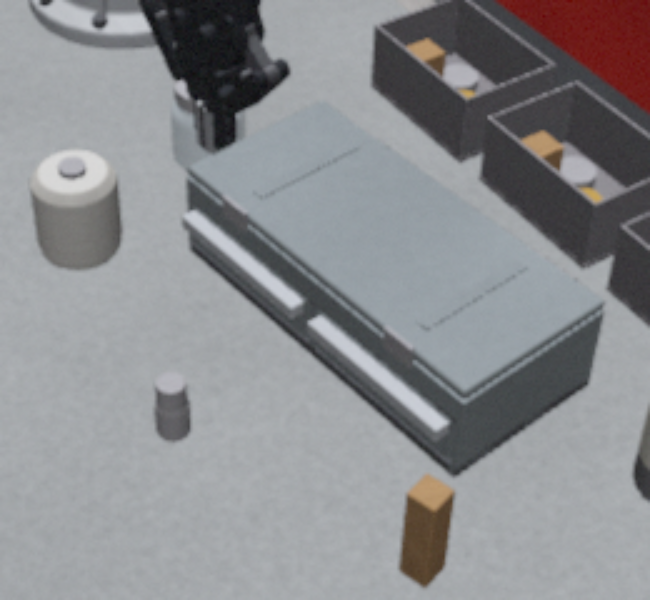

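View pics/w8.png

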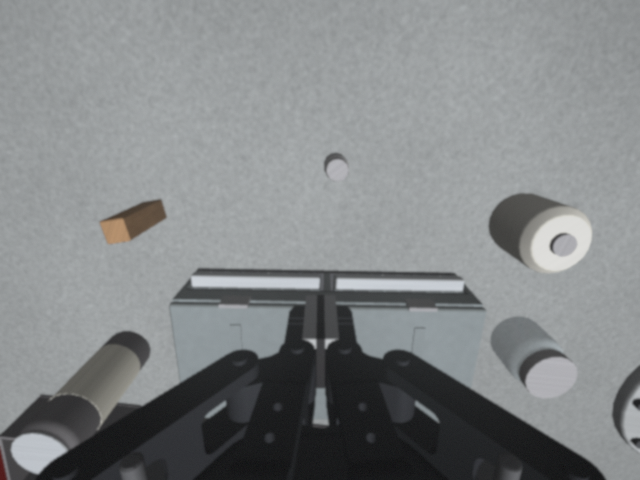

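View pics/c8.png

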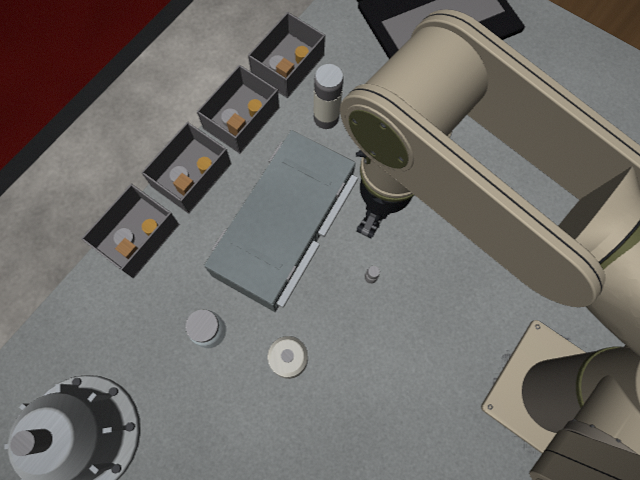

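```bash
python3 - <<'E'
from h import *
a=cv2.imread("pics/s8.png");cv2.imwrite("pics/s8z.png",cv2.resize(a[330:480,330:630],None,fx=2.6,fy=2.6))
si=cal("side");p=ray(si,(465/2.5+200,397/2.5+130),85)
for z in(97,100,103,106):print(z,(proj(si,[p[0],p[1],z])-(200,130))*2.5)
E
```

```text
97 [466.51300757 385.93742715]
100 [466.89481491 383.14578773]
103 [467.27806051 380.34363231]
106 [467.66275251 377.53090136]
```

View pics/s8z.png

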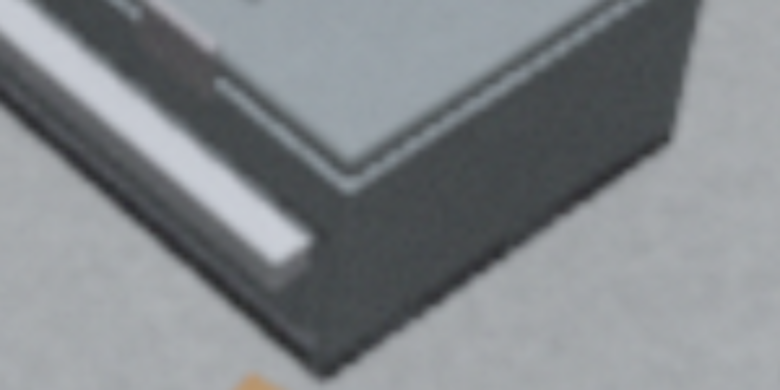

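```bash
python3 -c "
from bench import hand_in;print(hand_in())"
```

```text
the job is handed in; nothing more can be done
None
```

I pushed both drawers home with the closed fingertips. Then I swung the lid shut along its arc at about 0.5 rad/s, backed the arm clear and handed in at about 14.5 s.

**Drawers:** each push ended hard against the stop, at about 13 N for the left and 17 N for the right. The pictures show both lips in line with the chest front. The right drawer stopped about 3 mm short of where I had predicted. I put that down to my chest yaw estimate being about 1° off, because the two lips line up with each other.

**Lid:** it stopped with the fingertips at z = 97.0 mm under 12.6 N, which is the height of the shut chest. The side view shows an even seam along the front and side. A rough pixel check put the free corner at about z 93–97 mm, so within measurement error of shut.

**Loose things:** those on the bench look unmoved when I compare the pictures by eye. The wrench and gauge were not touched and are now hidden under the lid. No check failed, and the hand-in gave no verdict.

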